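Slide the bearing housing round the guide rail into the seed meter and shut the gate

ROBOT

A 6-joint arm with a two-finger parallel gripper is mounted at the origin on the work surface. World frame = base frame: x ahead of the robot, y to its left, z up, the work surface at z = 0. Lengths are in mm, angles in rad, forces in N, time in s.
With the tool pointing down it reaches from about 400 to 925 mm from the base axis. Payload 12.5 kg.
Tool frame: the origin (TCP) lies on the mounting face of the last link; the fingertips stand 190 mm ahead of it and the grasp point (between the pads) lies 171 mm ahead of it; z points along the fingers, y is the line along which they close (so a half turn about z gives the same grasp; the last joint's range is limited). The gripper opens to 95 mm and grips with 3 to 60 N. Pads are 20 mm wide; open, the fingers measure 119 mm over their backs; the gripper's body (75 mm by 180 mm) begins 59 mm behind the grasp point.
Start: joints at [1.224, 0.491, 1.559, -0, 1.092, -0.106], TCP at [149.025, 606.973, 404.761] pointing down, gripper open.
Joint ranges: [-3.1, 3.1], [-0.84, 2.19], [0.05, 2.79], [-1.13, 4.28], [0.06, 2.93], [-2.69, 2.69]. Speed limits (rad/s): [2.22, 2.22, 2.79, 3.14, 3.14, 3.14].

INTERFACE

Orientations are given as [roll, pitch, yaw] about the fixed x, y, z axes, in that order (R = Rz(yaw) Ry(pitch) Rx(roll)).
In Python, from cell import env gives the robot as it stands.
- The arm moves only by the tool carry_out, never from a script. Its argument "series" is a list of rows, each a list of 5 numbers: the shift along the tool's x, y, z in m, then the turn about the tool's z in degrees, then the opening, from 0 (shut) to 1 (fully open). A call has 1 to 20 rows; each row is the pose to reach, as a shift and turn from the pose commanded when the call began, along the tool's axes at that moment; what a row does not reach only later rows make up. A row lasts 1/8 s, in which the tool goes at most 62.5 mm and 10.7 degrees, less where a joint would pass 70% of its speed; a pose out of reach is approached as far as the arm can. A call with a gripper value outside its range is refused whole. The fingers move at their own pace and stop on an object; the grip force is fixed at half the most. Time passes only in rows, so rows that repeat a pose let the fingers close. It gives the time, the measured TCP pose, the force, the opening and the grip force at its end, in the units of the state.
- env.state(): the state, without advancing time (a new reading comes with each control period).
- env.read_camera(name): name is "side" or "top"; returns (picture, depth): 420x560x3 uint8, red, green, blue; 420x560 float32, mm along the optical axis (not along the pixel's ray), 0 where there is no reading.
- env.get_calibration(name): a dict with "intrinsics" (3x3 intrinsics, pixels), "cam_to_world" (4x4, takes a point from camera to world coordinates). Camera axes: x right, y up, looking along -z (the intrinsics and any distortion apply to the point x, -y, -z); pixel columns grow to the right and rows downward; lengths in mm; the calibration is good to about 2 mm. A picture is of the moment at which its call begins. get_calibration takes no time and is no camera call.
- env.job_done(): hands the job in; it is judged then, once.
The state is a dict: "t": time; "joints": joint angles; "qvel": joint speeds; "tau": joint torques, N m; "eef_pos": TCP position; "tcp_rot": TCP orientation; "ft_force": force on the tool from outside, world axes, zero at the start; "moment": the same for the moment, N m; "opening": opening from 0.0 (shut) to 1.0 (fully open); "grip_force": force on a finger pad.
Only numpy, scipy, OpenCV 4.12 (cv2) and the standard library are available. Lean on these libraries where they do the work, as an engineer would, in place of code of your own. Each camera call takes 0.05 s, during which the arm holds its last target. There are 200 camera calls.

TASK

Push the white nylon bearing housing along the guide channel, round the corner and into the green meter body, keeping it down in the channel all the way and easing it along by feel so that it never jams against the rails, until it is fully home and you feel it press firmly but gently against the steel stop. Then push the steel shutter gate fully shut behind it, leave both where they are and let go. Do not disturb the other parts and tools.

Things in the scene. Friction and masses are not known exactly. Their poses are not given: they have to be found in the camera images.
- meter: Seed meter on its fixed loading fixture: steel base plate 330 x 310 x 12 mm with a bright guide channel and faded green meter body. Origin on the bench under the plate; x runs along the channel's last leg (into the meter), y left of that, z up; plate spans x -125..205, y -165..145 mm. Channel floor 12 mm, rail tops 34 mm above the bench. Green drum from x = 168, up to 124 mm high.
- leg1 (a point): Channel floor, centre line, nominal end of the first leg: (-70, -20, 12) mm in the meter's frame, axes as the meter's. First leg: straight along the meter's +y at x = -70 from its closed end (y = -146) to here; 43 mm wide inside. The whole rail (both legs and corner) is clamped through slots and really sits up to 4 mm farther along or back along the meter's y: not reported, to be felt.
- corner (a point): Nominal centre of the inner corner boss (radius 48.5 mm), rail-top height: (0, -20, 34) mm in the meter's frame. The centre line is a quarter circle of radius 70 mm about it, from leg1 to leg2; the housing turns 90 degrees clockwise seen from above. Play of the housing: 1.5 mm each side in the straights, 1 mm in the corner. With the rail shifted, all this shifts with it.
- leg2 (a point): Channel floor, centre line, nominal end of the corner: (0, 50, 12) mm in the meter's frame, axes as the meter's. From here the rails run along the meter's +x to x = 30. The pocket of the green meter body follows, fixed at y = 50: flared mouth 57 mm wide at x = 54, narrowing to 44.4 mm at x = 80, which guides the housing back to y = 50 whatever the rail's shift.
- housing: White nylon bearing housing, oblong with round ends: 64 mm long (x), 40 wide, 28 high, 0.17 to 0.35 kg, loose in the channel's first leg. Origin at the centre of its underside; x points forwards along the channel (meter's +y at first, meter's +x when home). Grip fin 30 mm long (x), 12 thick (y), on its middle, 28 to 60 mm above the origin. Over 25 N on rails, pocket, stop or gate counts as forced.
- home (a point): Middle of the range in which the housing's origin lies when fully home: (93.5, 50, 12) mm in the meter's frame, axes as the meter's. The greased nylon slides easily here and in the channel (friction about 0.25). The stop is adjustable, so fully home is really up to 6 mm nearer or deeper along x: not reported, to be felt.
- stop: Green end block behind the pocket, 26 x 120 mm, 30 mm high, origin at the bottom of its front face at (140, 50, 12) mm in the meter's frame, axes as the meter's. It carries the rigid steel stop plate, 40 mm wide, 22 mm high, whose face stands 8.5 to 20.5 mm in front of the block, set differently each time and not reported. A firm seat is more than 3 N on it.
- gate (a joint): Steel shutter gate, slides across the channel at x = 51 mm in the meter's frame, just behind the tail of a housing that is home: 0 m = fully shut, 0.06 = fully open; grows towards the meter's +y. Starts open (0.050 to 0.060), stays where it is left, takes about 2 N to slide. It cannot shut while the housing's tail is in its way.
- gate_tab (a point): Middle of the top of the gate's upright steel tab, at (51, 105 + gate opening, 67) mm in the meter's frame: tab 12 mm (meter x) by 16 mm (meter y), from 34 to 67 mm above the bench. Push it towards the meter's -y to shut the gate. The track beside it is 30 mm high.
- gear: Bronze gear, 60 mm across, 22 mm high, lying on the base plate near the outside of the corner. Bystander, origin under its centre.
- dog: Rusted drive dog coupling, 48 mm across, 34 mm high, on the base plate to the right of the pocket. Bystander, origin under its centre.
- shaft: Short square steel shaft 140 x 16 x 16 mm lying on the base plate. Bystander, origin under its middle.
- wrench: Steel wrench on the bench to the left. Bystander.
- driver: Screwdriver on the bench to the right. Bystander.
- grease: Red can 70 mm across, 110 mm high, at the left. Bystander, origin under its centre.
- tray: Dark steel parts tray 160 x 220 x 50 mm at the right. Bystander, origin under its centre.
Not all that is in view belongs to the job. There is more than one size of the housing; the one meant has the size given above.

How it is judged (in metres and radians):
On the way, in this order (a step that is already met when the one before it is completed fails the run):
1. the housing has come through the corner, sitting down in the channel (x of housing in the frame of meter between 0.01 and 0.07 m and y of housing in the frame of meter between 0.04 and 0.06 m and z of housing in the frame of meter below 0.016 m), for 0.1 s.
2. the housing is fully home and pressed against the steel stop with more than 3 N (x of housing in the frame of meter above 0.086 m and y of housing in the frame of meter between 0.046 and 0.054 m and angle between the x axis of housing and the x axis of meter, either way round below 0.15 rad and contact force between housing and stop above 3 N), for 0.1 s.
At the end, for the whole second after the job is handed in: The housing lies flat in the pocket, wholly inside the gate, within 4 mm of its centre line and 0.15 rad of its direction (it was pressed home on the way), the shutter gate is shut to within 3 mm, all is at rest and the fingers touch neither (x of housing in the frame of meter above 0.086 m and y of housing in the frame of meter between 0.046 and 0.054 m and angle between the x axis of housing and the x axis of meter, either way round below 0.15 rad and z of housing in the frame of meter below 0.015 m and value of joint gate below 0.003 m and linear speed of housing below 0.01 m/s and contact force between the fingers and housing below 0.1 N and contact force between the fingers and meter below 0.1 N).
It fails at once if the housing is forced: more than 25 N between it and the channel, stop or gate (contact force between housing and meter above 25 N).
It fails at once if the housing is lifted more than 6 mm off the channel floor (z of housing in the frame of meter above 0.018 m).
It fails at once if a bystander is moved more than 15 mm (distance of any of gear, dog, shaft, wrench, driver, grease, tray from where it was at the start of the episode above 0.015 m).
It also fails if it takes over 67 s, if anything falls off the work surface, if the arm or the gripper's body presses on something with over 40 N, if the wrist force passes 120 N, or if a joint passes its speed limit or range.

## Working session

There is one attempt and no reset: what is moved stays moved. The work goes in short steps, Python scripts to look and compute and a tool call to move; the robot and the scene stay as the last step left them, time stands still between calls to the robot, and variables do not carry over. Pictures are saved under pics/ and viewed, at most 10 in all, crops included, and the job is handed in when it is done.

Besides the shell and the picture viewer there is one more tool, called after "Request:" in YAML: its name, and indented under it one key for each argument. carry_out: Moves the arm, as the interface text tells. Its arguments: {"type":"object","properties":{"series":{"type":"array","items":{"type":"array","items":{"type":"number"}}}},"required":["series"]}

```bash
mkdir -p pics; ls; python3 - <<'E'
from cell import env
import cv2,numpy as np
np.set_printoptions(precision=4,suppress=True)
for n in("top","side"):
    p,d=env.read_camera(n); cv2.imwrite(f"pics/{n}0.png",p[:,:,::-1]); np.savez(f"/tmp/{n}0.npz",p=p,d=d)
    c=env.get_calibration(n); print(n,c["intrinsics"],c["cam_to_world"],[k for k in c])
print(env.state())
E
```

```text
pics
top [[421.4576   0.     276.893 ]
 [  0.     421.4576 208.4189]
 [  0.       0.       1.    ]] [[   0.0099    0.9858   -0.1677  352.7337]
 [  -0.9999    0.0112    0.0071   11.5866]
 [   0.0088    0.1677    0.9858 1184.5186]
 [   0.        0.        0.        1.    ]] ['intrinsics', 'cam_to_world']
side [[394.6623   0.     282.5583]
 [  0.     394.6623 209.4277]
 [  0.       0.       1.    ]] [[   0.8039    0.2765   -0.5266 -135.4355]
 [  -0.5947    0.3892   -0.7035 -907.1502]
 [   0.0104    0.8787    0.4773  697.9103]
 [   0.        0.        0.        1.    ]] ['intrinsics', 'cam_to_world']
{'t': 0.1, 'joints': array([ 1.2244,  0.4915,  1.5594,  0.    ,  1.0917, -0.1056]), 'qvel': array([ 0.0007, -0.0014, -0.0032, -0.0002, -0.001 ,  0.0018]), 'tau': array([  0.0028, -61.3618, -25.8604,   0.0694,   0.047 ,  -0.    ]), 'eef_pos': array([149.0168, 606.9385, 404.2179]), 'tcp_rot': array([-3.1406, -0.0001,  2.9008]), 'ft_force': array([0.6309, 0.0418, 0.3584]), 'moment': array([ 0.0183, -0.0321,  0.0379]), 'grip_force': 0.0, 'opening': 1.001245865373778}
```

View pics/top0.png

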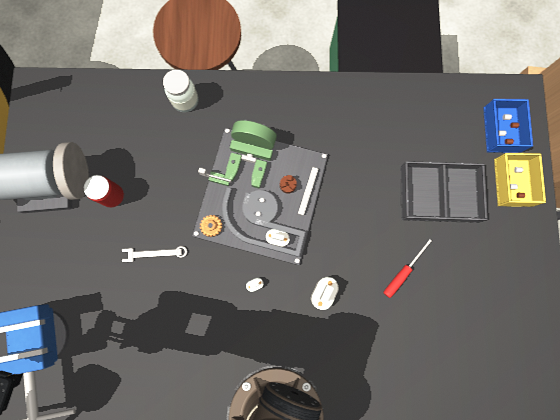

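View pics/side0.png

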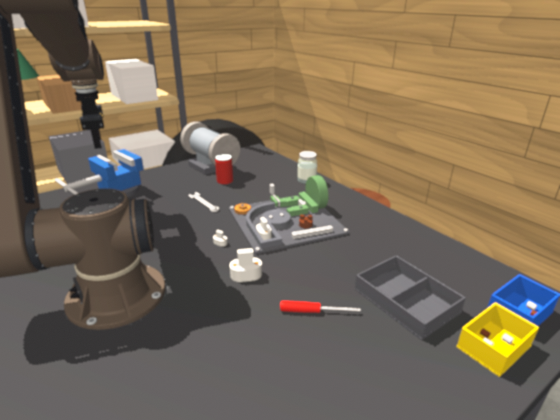

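The top view shows the meter plate around (262,195), with corner bolts near (227,130), (325,155), (297,260) and (196,234). There are three white candidates:
- (277,238), in the channel's first leg
- (255,285), a small one on the bench
- (325,293), a large one on the bench

The one in the channel fits "loose in the channel's first leg". I'll confirm that in an enlarged crop.

```bash
cat > h.py <<'E'
import numpy as np,cv2
from cell import env
np.set_printoptions(precision=3,suppress=True)
def ray(n,uv,z):
    c=env.get_calibration(n);K=c["intrinsics"];T=c["cam_to_world"]
    uv=np.atleast_2d(np.asarray(uv,float));o=T[:3,3]
    d=np.c_[(uv[:,0]-K[0,2])/K[0,0],-(uv[:,1]-K[1,2])/K[1,1],-np.ones(len(uv))]@T[:3,:3].T
    return o+d*((z-o[2])/d[:,2])[:,None]
def cloud(n,d):
    c=env.get_calibration(n);K=c["intrinsics"];T=c["cam_to_world"]
    v,u=np.indices(d.shape);P=np.stack([(u-K[0,2])/K[0,0]*d,-(v-K[1,2])/K[1,1]*d,-d],-1)
    return P@T[:3,:3].T+T[:3,3]
def proj(n,P):
    c=env.get_calibration(n);K=c["intrinsics"];T=c["cam_to_world"]
    q=(np.atleast_2d(P)-T[:3,3])@T[:3,:3]
    return np.c_[q[:,0]/-q[:,2]*K[0,0]+K[0,2],-q[:,1]/-q[:,2]*K[1,1]+K[1,2]]
E
python3 - <<'E'
from h import *
a=np.load("/tmp/top0.npz");p,d=a["p"],a["d"]
cv2.imwrite("pics/crop1.png",cv2.resize(p[115:310,185:355,::-1],None,fx=3,fy=3,interpolation=cv2.INTER_CUBIC))
P=cloud("top",d)
m=((P[...,2]>7)).astype(np.uint8); m[:, :185]=0;m[:,345:]=0;m[:115]=0;m[270:]=0
m=cv2.morphologyEx(m,cv2.MORPH_OPEN,np.ones((3,3)))
c=max(cv2.findContours(m,0,2)[0],key=cv2.contourArea)
print("area",cv2.contourArea(c)); h=cv2.convexHull(c)
w=ray("top",h[:,0],12)[:,:2].astype(np.float32)
print(w); print("rect",cv2.minAreaRect(w))
bench=P[340:400,440:540,2];print("bench z",np.median(bench),bench.std())
b=(p.min(-1)>150)&(P[...,2]<40)
n,l,s,ce=cv2.connectedComponentsWithStats(b[115:310,185:355].astype(np.uint8))
for i in range(1,n): print(s[i],ce[i]+[185,115],ray("top",ce[i]+[185,115],12)[0])
E
```

```text
area 12668.5
[[ 813.505   96.126]
 [ 807.671   72.626]
 [ 798.894   40.352]
 [ 713.309 -137.083]
 [ 701.343 -136.967]
 [ 653.732 -125.038]
 [ 430.385  -67.693]
 [ 400.004  -59.398]
 [ 397.235  -56.639]
 [ 397.179  -51.114]
 [ 405.066  -17.915]
 [ 439.532  115.573]
 [ 463.569  207.999]
 [ 468.939  227.684]
 [ 471.642  236.145]
 [ 485.639  236.75 ]
 [ 661.192  230.049]
 [ 667.127  227.433]
 [ 785.085  159.536]
 [ 788.176  156.72 ]
 [ 810.041  125.263]
 [ 813.427  101.971]]
rect ((615.6104125976562, 63.1502685546875), (345.9893493652344, 367.18548583984375), 75.52264404296875)
bench z 0.8085417441371874 64.77501288810306
[40 14  5  4 18] [226.833 130.333] [781.128 151.173  12.   ]
[51 26  1  1  1] [236. 141.] [749.106 123.67   12.   ]
[54 27  2  2  2] [239.5 142.5] [744.706 113.422  12.   ]
[50 30  1  1  1] [235. 145.] [737.002 126.245  12.   ]
[55 30  1  1  1] [240. 145.] [737.188 111.789  12.   ]
[57 31  1  1  1] [242. 146.] [734.251 105.935  12.   ]
[66 30  1  1  1] [251. 145.] [737.595  79.976  12.   ]
[69 31  1  1  1] [254. 146.] [734.694  71.239  12.   ]
[110  31   1   1   1] [295
[... 2220 characters left out ...]
   3] [287.667 236.667] [472.627 -27.674  12.   ]
[ 85 122   6   6  11] [272.182 239.727] [463.607  15.438  12.   ]
[ 99 122   2   1   2] [284.5 237. ] [471.599 -18.841  12.   ]
[ 92 125   2   3   5] [277.6 240.8] [460.776   0.311  12.   ]
[100 126   2   2   3] [285.333 241.333] [459.519 -21.246  12.   ]
[  0 133   2   8  12] [185.417 251.417] [428.613 255.253  12.   ]
[109 143   6   5  22] [296.5   260.273] [407.419 -52.473  12.   ]
[ 61 163  17  14 145] [253.993 284.428] [340.536  63.77   12.   ]
[126 162  27  33 318] [324.403 292.972] [ 319.454 -128.91    12.   ]
[143 170   1   1   1] [328. 285.] [ 340.98  -138.971   12.   ]
[136 186   2   1   2] [321.5 301. ] [ 297.931 -120.805   12.   ]
```

View pics/crop1.png

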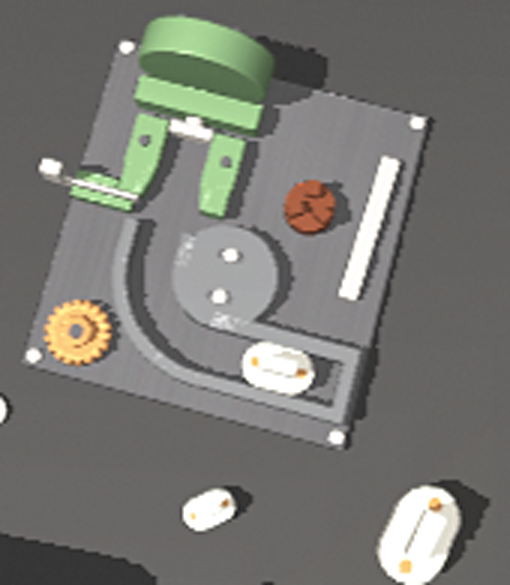

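The crop shows one housing in the channel at full-image (277,238), with a fin and about 40 mm wide, so it fits the 43 mm channel. The one at crop (208,510) is too small. The one at (420,530) is too big and lies on the bench. The one in the channel is the one meant. Next I compute the meter frame from the four bolts and locate the housing and boss.

```bash
cat >> h.py <<'E'
_b=np.array([[226.833,130.333],[323.545,155.318],[195.5,233.091],[296.5,260.273]])
W=ray("top",_b,13)[:,:2]; M=np.array([[195,135],[195,-155],[-115,135],[-115,-155]],float)
zc=((M-M.mean(0))@[1,1j]).conj()@((W-W.mean(0))@[1,1j])
yaw=np.angle(zc); R=np.array([[np.cos(yaw),-np.sin(yaw)],[np.sin(yaw),np.cos(yaw)]])
org=W.mean(0)-R@M.mean(0)
tow=lambda p:np.asarray(p)@R.T+org
tom=lambda p:(np.asarray(p)-org)@R
def meter(n,uv,z): return tom(ray(n,uv,z)[:,:2])
def now():
    s=env.state();p=s["eef_pos"];print("t %.2f z %.1f tipz %.1f meter"%(s["t"],p[2],p[2]-190),tom(p[:2]),"yaw-meter deg %.2f"%np.degrees(s["tcp_rot"][2]-yaw),"F meter",s["ft_force"][:2]@R,s["ft_force"][2],"open",s["opening"]);return s
E
python3 - <<'E'
from h import *
print("yaw",np.degrees(yaw),"org",org,"resid",(tow(M)-W).round(1).tolist())
a=np.load("/tmp/top0.npz");p,d=a["p"],a["d"]
P=cloud("top",d);Q=tom(P[...,:2])
box=(Q[...,0]>-100)&(Q[...,0]<-40)&(Q[...,1]>-140)&(Q[...,1]<0)
hsv=cv2.cvtColor(p,cv2.COLOR_RGB2HSV)
white=(p.min(-1)>165)
fin=box&(P[...,2]>55)&(P[...,2]<90)
print("fin depth pts",fin.sum(),Q[fin].mean(0),np.percentile(Q[fin],[3,97],axis=0),P[fin][:,2].mean())
top=box&(P[...,2]>37)&(P[...,2]<46)&white
print("top",top.sum(),np.percentile(Q[top],[2,98],axis=0))
w=box&white&(P[...,2]>30); n,l,s,c=cv2.connectedComponentsWithStats(w.astype(np.uint8));i=1+s[1:,4].argmax();uv=np.argwhere(l==i)[:,::-1]
q=meter("top",uv,40);print("white blob at z40",len(uv),np.percentile(q,[1,99],axis=0))
# side view
a=np.load("/tmp/side0.npz");ps,ds=a["p"],a["d"];P=cloud("side",ds);Q=tom(P[...,:2])
fin=(Q[...,0]>-100)&(Q[...,0]<-40)&(Q[...,1]>-140)&(Q[...,1]<0)&(P[...,2]>50)&(P[...,2]<90)
print("side fin",fin.sum(),np.percentile(Q[fin],[3,97],axis=0))
# rail top points
P=cloud("top",d);Q=tom(P[...,:2]);r=np.hypot(Q[...,0],Q[...,1]+20)
t=(abs(P[...,2]-34)<5)&(r<60)
e=cv2.minEnclosingCircle(Q[t].astype(np.float32));print("boss",t.sum(),Q[t].mean(0),e)
g=(abs(Q[...,0]-51)<15)&(Q[...,1]>120)&(Q[...,1]<185)&(P[...,2]>55)&(P[...,2]<80);print("tab",g.sum(),Q[g].mean(0) if g.any() else 0)
now()
E
```

```text
yaw -14.43348612469817 org [557.968  69.194] resid [[-0.3, 0.3], [-0.8, 0.3], [0.5, -0.8], [0.6, 0.2]]
fin depth pts 59 [-71.599 -86.562] [[ -76.943 -100.587]
 [ -65.418  -72.621]] 70.62686761720482
top 226 [[ -95.753 -117.112]
 [ -43.987  -48.334]]
white blob at z40 557 [[-100.027 -136.875]
 [ -40.801   -4.848]]
side fin 54 [[ -77.339 -106.829]
 [ -66.437  -76.266]]
boss 964 [ -2.785 -18.202] ((1.6638813018798828, -23.371604919433594), 59.5213623046875)
tab 35 [ 49.313 159.514]
t 0.10 z 404.2 tipz 214.2 meter [-530.079  418.839] yaw-meter deg 180.64 F meter [0.601 0.198] 0.35842612728032164 open 1.001245865373778
```

Request:
carry_out:
  series:
    - [-0.1,-0.12,0,20,0]
    - [-0.2,-0.24,0,40,0]
    - [-0.3,-0.36,0,60,0]
    - [-0.4,-0.48,0,80,0]
    - [-0.454,-0.548,0,90.6,0]
    - [-0.454,-0.548,0,90.6,0]
    - [-0.454,-0.548,0,90.6,0]
    - [-0.454,-0.548,0,90.6,0]
    - [-0.454,-0.548,0,90.6,0]
    - [-0.454,-0.548,0,90.6,0]
    - [-0.454,-0.548,0,90.6,0]
    - [-0.454,-0.548,0,90.6,0]
    - [-0.454,-0.548,0.06,90.6,0]
    - [-0.454,-0.548,0.09,90.6,0]
    - [-0.454,-0.548,0.09,90.6,0]
    - [-0.454,-0.548,0.09,90.6,0]

```text
t: 2.1
eef_pos: [459.6, -33.5, 315.7]
tcp_rot: [3.14, -0.0, 1.32]
ft_force: [0.7, 0.4, 0.1]
opening: 0.002
grip_force: 0.0
```

```bash
python3 - <<'E'
from h import *
now()
p,d=env.read_camera("side"); np.savez("/tmp/side1.npz",p=p,d=d)
u,v=proj("side",[*tow((-70,-90)),50])[0].astype(int)
x0,y0=u-70,v-75
cv2.imwrite("pics/side1.png",cv2.resize(p[y0:y0+120,x0:x0+150,::-1],None,fx=5,fy=5,interpolation=cv2.INTER_CUBIC));print(x0,y0)
E
```

```text
t 2.10 z 315.7 tipz 125.7 meter [ -69.694 -123.937] yaw-meter deg 90.05 F meter [0.599 0.536] 0.14843655597824534 open 0.001961777120913495
193 149
```

View pics/side1.png

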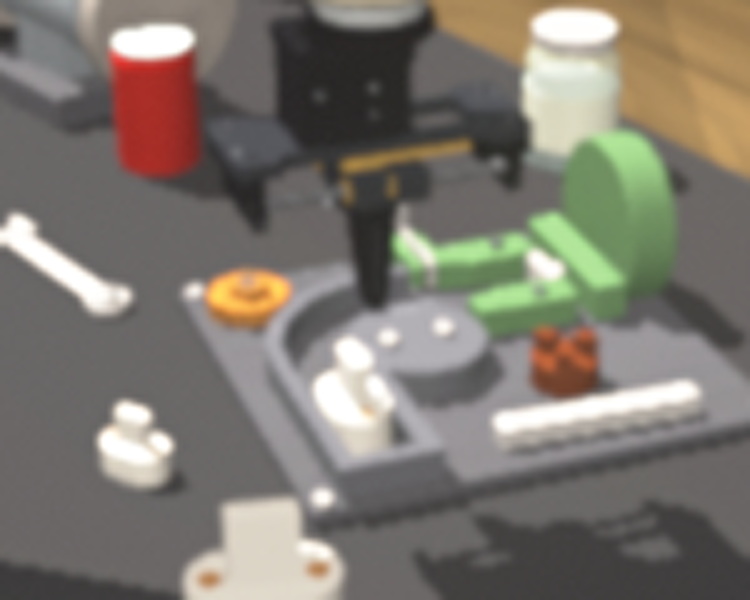

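Side crop: the closed fingertips are at about (375,300), above and behind the fin, whose top is at (355,350). The area behind the fin is clear, so I descend.

Request:
carry_out:
  series:
    - [0,0,0.03,0,0]
    - [0,0,0.06,0,0]
    - [0,0,0.075,0,0]
    - [0,0,0.082,0,0]
    - [0,0,0.082,0,0]
    - [0,0,0.082,0,0]

```text
t: 2.9
eef_pos: [459.4, -33.5, 233.5]
tcp_rot: [3.14, -0.0, 1.32]
ft_force: [-1.1, -0.4, -0.3]
opening: 0.006
grip_force: 0.0
```

```bash
python3 -c "
from h import *
now()"
```

```text
t 2.90 z 233.5 tipz 43.5 meter [ -69.853 -123.98 ] yaw-meter deg 90.04 F meter [-0.94  -0.692] -0.28819615436277896 open 0.006476756746237494
```

Request:
carry_out:
  series:
    - [0.0015,0,0,0,0]
    - [0.003,0,0,0,0]
    - [0.0045,0,0,0,0]
    - [0.006,0,0,0,0]
    - [0.0075,0,0,0,0]
    - [0.009,0,0,0,0]
    - [0.0105,0,0,0,0]
    - [0.012,0,0,0,0]
    - [0.0135,0,0,0,0]
    - [0.015,0,0,0,0]
    - [0.0165,0,0,0,0]
    - [0.018,0,0,0,0]
    - [0.0195,0,0,0,0]
    - [0.021,0,0,0,0]
    - [0.0225,0,0,0,0]
    - [0.024,0,0,0,0]
    - [0.0255,0,0,0,0]
    - [0.027,0,0,0,0]
    - [0.0285,0,0,0,0]
    - [0.03,0,0,0,0]

```text
t: 5.4
eef_pos: [466.7, -4.3, 232.7]
tcp_rot: [3.142, -0.0, 1.32]
ft_force: [-1.5, -1.1, -0.4]
opening: 0.006
grip_force: 0.4
```

```bash
cat >> h.py <<'E'
def look():
    s=now()
    p,d=env.read_camera("side"); P=cloud("side",d);Q=tom(P[...,:2]);t=tom(s["eef_pos"][:2])
    w=(p.min(-1)>120)&(p.max(-1).astype(int)-p.min(-1)<60)&(P[...,2]>48)&(P[...,2]<80)&(np.hypot(*(Q-t).transpose(2,0,1))<60)
    print("fin",w.sum(),Q[w].mean(0),"z",np.percentile(P[w][:,2],95),"ext",np.percentile(Q[w],[3,97],axis=0).round(1).tolist()); return p
E
python3 -c "
from h import *
look()"
```

```text
t 5.40 z 232.7 tipz 42.7 meter [-70.031 -93.922] yaw-meter deg 90.04 F meter [-1.128 -1.458] -0.3699098434586168 open 0.006216858375482815
fin 28 [-75.82  -74.066] z 71.38689554696697 ext [[-80.0, -107.6], [-64.4, -53.3]]
```

Request:
carry_out:
  series:
    - [0.002,0,-0.001,0,0]
    - [0.004,0,-0.001,0,0]
    - [0.006,0,-0.001,0,0]
    - [0.008,0,-0.001,0,0]
    - [0.01,0,-0.001,0,0]
    - [0.012,0,-0.001,0,0]
    - [0.014,0,-0.001,0,0]
    - [0.016,0,-0.001,0,0]
    - [0.018,0,-0.001,0,0]
    - [0.02,0,-0.001,0,0]
    - [0.022,0,-0.001,0,0]
    - [0.024,0,-0.001,0,0]
    - [0.026,0,-0.001,0,0]
    - [0.028,0,-0.001,0,0]
    - [0.03,0,-0.001,0,0]
    - [0.032,0,-0.001,0,0]
    - [0.034,0,-0.001,0,0]
    - [0.036,0,-0.001,0,0]
    - [0.038,0,-0.001,0,0]
    - [0.04,0,-0.001,0,0]

```text
t: 7.95
eef_pos: [476.7, 34.5, 233.7]
tcp_rot: [3.142, -0.0, 1.32]
ft_force: [-1.1, -1.3, 0.9]
opening: 0.003
grip_force: 0.6
```

```bash
python3 -c "
from h import *
p=look()
q=proj('side',[[*tow((-70,y)),72] for y in (-14,-29,-44)]+[[*tow((-70,y)),34] for y in (-146,)]);print(q)
x0,y0=215,150
cv2.imwrite('pics/side2.png',cv2.resize(p[y0:y0+105,x0:x0+140,::-1],None,fx=5,fy=5,interpolation=cv2.INTER_CUBIC))"
```

```text
t 7.95 z 233.7 tipz 43.7 meter [-70.048 -53.897] yaw-meter deg 90.04 F meter [-0.721 -1.573] 0.9418266722242603 open 0.0030136095763194236
fin 26 [-75.715 -32.678] z 72.48059061595234 ext [[-80.6, -66.6], [-65.4, -11.6]]
[[255.776 208.368]
 [257.231 210.382]
 [258.713 212.435]
 [269.649 237.963]]
```

View pics/side2.png

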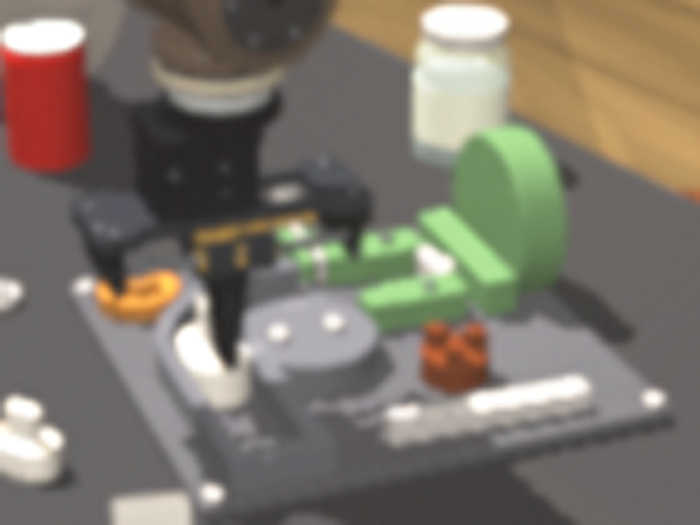

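Crop: the finger at (225,330) sits right behind the fin at (200,320), and the housing is down in the channel. Contact is light, about 1 N. I'll print the path table for the corner.

```bash
cat >> h.py <<'E'
def corner(f0,f1,n,p0,off=25.,d=0.):
    # rows in tool frame of a tool at meter pos p0 heading turned by f0 deg
    h0=np.radians(90-f0);x=np.array([np.cos(h0),np.sin(h0)]);y=np.array([np.sin(h0),-np.cos(h0)])
    for f in np.linspace(f0,f1,n+1)[1:]:
        a=np.radians(f);c,s=np.cos(a),np.sin(a)
        t=np.array([-70*c-off*s,-20+d+70*s-off*c])-p0
        print("[%.4f, %.4f, 0, %.1f, 0],"%(t@x/1e3,t@y/1e3,f-f0),end=" ")
    print()
E
python3 -c "
from h import *
corner(0,24,15,np.array([-70,-53.9]))"
```

```text
[0.0109, -0.0007, 0, 1.6, 0], [0.0128, -0.0013, 0, 3.2, 0], [0.0148, -0.0018, 0, 4.8, 0], [0.0169, -0.0024, 0, 6.4, 0], [0.0189, -0.0028, 0, 8.0, 0], [0.0209, -0.0032, 0, 9.6, 0], [0.0230, -0.0035, 0, 11.2, 0], [0.0250, -0.0038, 0, 12.8, 0], [0.0271, -0.0040, 0, 14.4, 0], [0.0292, -0.0042, 0, 16.0, 0], [0.0312, -0.0043, 0, 17.6, 0], [0.0333, -0.0043, 0, 19.2, 0], [0.0354, -0.0043, 0, 20.8, 0], [0.0375, -0.0042, 0, 22.4, 0], [0.0395, -0.0041, 0, 24.0, 0],
```

Request:
carry_out:
  series:
    - [0.002,0,0,0,0]
    - [0.004,0,0,0,0]
    - [0.006,0,0,0,0]
    - [0.008,0,0,0,0]
    - [0.0095,0,0,0.5,0]
    - [0.0109,-0.0007,0,1.6,0]
    - [0.0128,-0.0013,0,3.2,0]
    - [0.0148,-0.0018,0,4.8,0]
    - [0.0169,-0.0024,0,6.4,0]
    - [0.0189,-0.0028,0,8,0]
    - [0.0209,-0.0032,0,9.6,0]
    - [0.023,-0.0035,0,11.2,0]

```text
t: 9.5
eef_pos: [479.0, 57.6, 233.7]
tcp_rot: [-3.141, -0.0, 1.122]
ft_force: [0.1, 0.6, -0.2]
opening: 0.005
grip_force: 0.4
```

```bash
python3 -c "
from h import *
s=now()
corner(11.2,32,13,tom(s['eef_pos'][:2]))"
```

```text
t 9.50 z 233.7 tipz 43.7 meter [-73.605 -30.902] yaw-meter deg 78.73 F meter [-0.072  0.587] -0.22608871910156067 open 0.005113717609477696
[0.0020, -0.0006, 0, 1.6, 0], [0.0039, -0.0012, 0, 3.2, 0], [0.0059, -0.0018, 0, 4.8, 0], [0.0080, -0.0023, 0, 6.4, 0], [0.0100, -0.0027, 0, 8.0, 0], [0.0120, -0.0031, 0, 9.6, 0], [0.0141, -0.0034, 0, 11.2, 0], [0.0161, -0.0037, 0, 12.8, 0], [0.0182, -0.0039, 0, 14.4, 0], [0.0203, -0.0041, 0, 16.0, 0], [0.0223, -0.0042, 0, 17.6, 0], [0.0244, -0.0042, 0, 19.2, 0], [0.0265, -0.0042, 0, 20.8, 0],
```

Request:
carry_out:
  series:
    - [0.002,-0.0006,0,1.6,0]
    - [0.0039,-0.0012,0,3.2,0]
    - [0.0059,-0.0018,0,4.8,0]
    - [0.008,-0.0023,0,6.4,0]
    - [0.01,-0.0027,0,8,0]
    - [0.012,-0.0031,0,9.6,0]
    - [0.0141,-0.0034,0,11.2,0]
    - [0.0161,-0.0037,0,12.8,0]
    - [0.0182,-0.0039,0,14.4,0]
    - [0.0203,-0.0041,0,16,0]

```text
t: 10.75
eef_pos: [484.1, 77.7, 233.7]
tcp_rot: [-3.142, -0.0, 0.843]
ft_force: [-0.9, -0.3, -0.6]
opening: 0.007
grip_force: 0.4
```

```bash
python3 -c "
from h import *
s=now()
p=look();x0,y0=205,140
cv2.imwrite('pics/side3.png',cv2.resize(p[y0:y0+90,x0:x0+120,::-1],None,fx=6,fy=6,interpolation=cv2.INTER_CUBIC))
corner(27.2,54.4,17,tom(s['eef_pos'][:2]))"
```

```text
t 10.75 z 233.7 tipz 43.7 meter [-73.661 -10.181] yaw-meter deg 62.73 F meter [-0.801 -0.509] -0.611052320705097 open 0.006546106605473297
t 10.75 z 233.7 tipz 43.7 meter [-73.661 -10.181] yaw-meter deg 62.73 F meter [-0.801 -0.509] -0.611052320705097 open 0.006546106605473297
fin 11 [-78.204 -15.131] z 66.83594672710922 ext [[-85.8, -21.0], [-61.4, -0.3]]
[0.0019, -0.0007, 0, 1.6, 0], [0.0039, -0.0013, 0, 3.2, 0], [0.0059, -0.0018, 0, 4.8, 0], [0.0079, -0.0023, 0, 6.4, 0], [0.0099, -0.0028, 0, 8.0, 0], [0.0120, -0.0032, 0, 9.6, 0], [0.0140, -0.0035, 0, 11.2, 0], [0.0161, -0.0038, 0, 12.8, 0], [0.0181, -0.0040, 0, 14.4, 0], [0.0202, -0.0042, 0, 16.0, 0], [0.0223, -0.0043, 0, 17.6, 0], [0.0243, -0.0043, 0, 19.2, 0], [0.0264, -0.0043, 0, 20.8, 0], [0.0285, -0.0042, 0, 22.4, 0], [0.0306, -0.0041, 0, 24.0, 0], [0.0326, -0.0039, 0, 25.6, 0], [0.0347, -0.0037, 0, 27.2, 0],
```

View pics/side3.png

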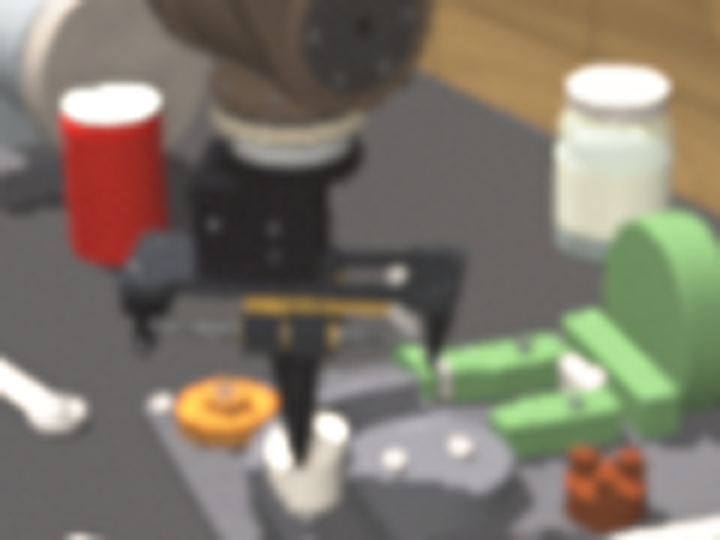

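```bash
python3 -c "
from h import *
print(meter('side',[[260,211.7],[256.5,211],[262,213]],72),meter('side',[[255.5,216]],44))
p,d=env.read_camera('top')
u,v=proj('top',[*tow((-62,12)),60])[0];print(u,v)
x0,y0=int(u)-45,int(v)-35
cv2.imwrite('pics/top3.png',cv2.resize(p[y0:y0+70,x0:x0+90,::-1],None,fx=7,fy=7,interpolation=cv2.INTER_CUBIC));print(x0,y0)"
```

```text
[[-64.433 -40.798]
 [-73.616 -32.16 ]
 [-61.234 -51.445]] [[-72.134 -15.506]]
242.2339417412929 223.86285913328348
197 188
```

View pics/top3.png

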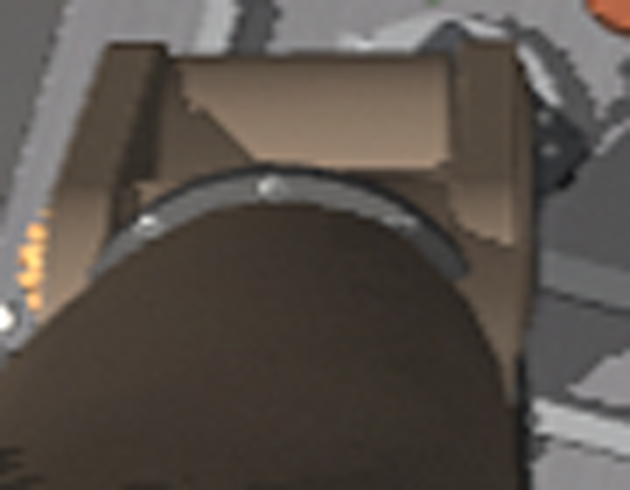

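```bash
python3 -c "
from h import *
f=np.radians(27.2)
h=np.array([np.sin(f),np.cos(f)]);l=np.array([-h[1],h[0]]);c=np.array([-73.66,-10.18])+25*h
for a,b,z in [(15,6,60),(15,-6,60),(-15,6,60),(-15,-6,60),(-32,0,28),(-32,0,0),(32,0,28),(0,20,28),(0,-20,28)]:
  q=proj('side',[*tow(c+a*h+b*l),12+z])[0]; print((a,b,z),((q-[205,140])*6).round())
p,d=env.read_camera('side');P=cloud('side',d);Q=tom(P[...,:2])
for u,v in[(260,211),(260,213),(258,212),(257,219),(257,222),(251,214),(250,217)]:print((u-205)*6,(v-140)*6,p[v,u],Q[v,u],P[v,u,2])
"
```

```text
(15, 6, 60) [296. 375.]
(15, -6, 60) [317. 376.]
(-15, 6, 60) [288. 399.]
(-15, -6, 60) [310. 400.]
(-32, 0, 28) [296. 464.]
(-32, 0, 0) [297. 507.]
(32, 0, 28) [312. 410.]
(0, 20, 28) [270. 435.]
(0, -20, 28) [339. 439.]
330 426 [255 255 255] [-44.587  17.853] 40.6867414880835
330 438 [235 229 221] [-46.929  11.327] 36.622070217077066
318 432 [233 226 213] [-53.135  14.24 ] 40.286300477295754
312 474 [212 204 190] [-66.627 -14.095] 30.47000855564761
312 492 [213 204 190] [-68.61  -19.384] 22.007731781125926
276 444 [255 255 255] [-78.868  13.075] 38.149516599765434
270 462 [239 233 223] [-86.903  -0.4  ] 35.125789569429344
```

The top view is blocked by the arm. Side depth puts the housing top at z≈40 around the predicted pose, so it is tracking well, with the fin hidden behind the finger. I continue round the corner.

Request:
carry_out:
  series:
    - [0.0019,-0.0007,0,1.6,0]
    - [0.0039,-0.0013,0,3.2,0]
    - [0.0059,-0.0018,0,4.8,0]
    - [0.0079,-0.0023,0,6.4,0]
    - [0.0099,-0.0028,0,8,0]
    - [0.012,-0.0032,0,9.6,0]
    - [0.014,-0.0035,0,11.2,0]
    - [0.0161,-0.0038,0,12.8,0]
    - [0.0181,-0.004,0,14.4,0]
    - [0.0202,-0.0042,0,16,0]

```text
t: 12.15
eef_pos: [494.4, 95.6, 233.7]
tcp_rot: [-3.142, -0.0, 0.564]
ft_force: [-1.3, -0.2, 1.2]
opening: 0.004
grip_force: 0.6
```

```bash
python3 -c "
from h import *
s=now()
corner(43.2,68.8,16,tom(s['eef_pos'][:2]))"
```

```text
t 12.15 z 233.7 tipz 43.7 meter [-68.133   9.694] yaw-meter deg 46.73 F meter [-1.241 -0.55 ] 1.2228791644663495 open 0.0043244112631410266
[0.0020, -0.0007, 0, 1.6, 0], [0.0039, -0.0013, 0, 3.2, 0], [0.0059, -0.0019, 0, 4.8, 0], [0.0080, -0.0024, 0, 6.4, 0], [0.0100, -0.0028, 0, 8.0, 0], [0.0120, -0.0032, 0, 9.6, 0], [0.0141, -0.0035, 0, 11.2, 0], [0.0161, -0.0038, 0, 12.8, 0], [0.0182, -0.0040, 0, 14.4, 0], [0.0203, -0.0042, 0, 16.0, 0], [0.0223, -0.0043, 0, 17.6, 0], [0.0244, -0.0043, 0, 19.2, 0], [0.0265, -0.0043, 0, 20.8, 0], [0.0286, -0.0043, 0, 22.4, 0], [0.0306, -0.0041, 0, 24.0, 0], [0.0327, -0.0039, 0, 25.6, 0],
```

Request:
carry_out:
  series:
    - [0.002,-0.0007,0,1.6,0]
    - [0.0039,-0.0013,0,3.2,0]
    - [0.0059,-0.0019,0,4.8,0]
    - [0.008,-0.0024,0,6.4,0]
    - [0.01,-0.0028,0,8,0]
    - [0.012,-0.0032,0,9.6,0]
    - [0.0141,-0.0035,0,11.2,0]
    - [0.0161,-0.0038,0,12.8,0]
    - [0.0182,-0.004,0,14.4,0]
    - [0.0203,-0.0042,0,16,0]

```text
t: 13.4
eef_pos: [509.3, 110.0, 233.7]
tcp_rot: [-3.141, -0.0, 0.284]
ft_force: [-0.5, -0.7, 1.5]
opening: 0.005
grip_force: 0.6
```

```bash
python3 -c "
from h import *
s=now()
corner(59.2,90.2,19,tom(s['eef_pos'][:2]))
p,d=env.read_camera('side');P=cloud('side',d);Q=tom(P[...,:2])
w=(p.min(-1)>150)&(abs(Q[...,0]+25)<45)&(abs(Q[...,1]-35)<45)&(P[...,2]>36)&(P[...,2]<80)
for lo,hi in((36,45),(50,80)):
  k=w&(P[...,2]>lo)&(P[...,2]<hi);print(lo,k.sum(),np.percentile(Q[k],[5,50,95],axis=0).tolist() if k.any() else '')
"
```

```text
t 13.40 z 233.7 tipz 43.7 meter [-57.283  27.36 ] yaw-meter deg 30.73 F meter [-0.316 -0.827] 1.4605365550470553 open 0.004778595617033174
[0.0020, -0.0007, 0, 1.6, 0], [0.0040, -0.0013, 0, 3.3, 0], [0.0060, -0.0019, 0, 4.9, 0], [0.0081, -0.0024, 0, 6.5, 0], [0.0101, -0.0028, 0, 8.2, 0], [0.0122, -0.0032, 0, 9.8, 0], [0.0143, -0.0036, 0, 11.4, 0], [0.0164, -0.0038, 0, 13.1, 0], [0.0185, -0.0040, 0, 14.7, 0], [0.0206, -0.0042, 0, 16.3, 0], [0.0227, -0.0043, 0, 17.9, 0], [0.0249, -0.0043, 0, 19.6, 0], [0.0270, -0.0043, 0, 21.2, 0], [0.0291, -0.0042, 0, 22.8, 0], [0.0312, -0.0041, 0, 24.5, 0], [0.0333, -0.0038, 0, 26.1, 0], [0.0354, -0.0036, 0, 27.7, 0], [0.0375, -0.0033, 0, 29.4, 0], [0.0396, -0.0029, 0, 31.0, 0], 
36 48 [[-57.931952778209535, 14.310810038104961], [-31.349226401675352, 28.107528143565546], [-9.007671523634293, 50.80117125208747]]
50 28 [[-36.70993405823408, 31.732930838627716], [-27.754088083788915, 38.36822738878948], [-20.668353979283793, 46.44209268241064]]
```

Request:
carry_out:
  series:
    - [0.002,-0.0007,0,1.6,0]
    - [0.004,-0.0013,0,3.3,0]
    - [0.006,-0.0019,0,4.9,0]
    - [0.0081,-0.0024,0,6.5,0]
    - [0.0101,-0.0028,0,8.2,0]
    - [0.0122,-0.0032,0,9.8,0]
    - [0.0143,-0.0036,0,11.4,0]
    - [0.0164,-0.0038,0,13.1,0]
    - [0.0185,-0.004,0,14.7,0]
    - [0.0206,-0.0042,0,16.3,0]
    - [0.0227,-0.0043,0,17.9,0]

```text
t: 14.82
eef_pos: [529.9, 120.5, 233.7]
tcp_rot: [-3.141, -0.0, -0.028]
ft_force: [-1.5, -0.4, 0.6]
opening: 0.005
grip_force: 0.5
```

```bash
python3 -c "
from h import *
s=now()
corner(77.2,90.2,8,tom(s['eef_pos'][:2]))
"
```

```text
t 14.82 z 233.7 tipz 43.7 meter [-39.948  42.645] yaw-meter deg 12.83 F meter [-1.325 -0.748] 0.6156207767298805 open 0.004906448337314972
[0.0021, -0.0007, 0, 1.6, 0], [0.0041, -0.0014, 0, 3.2, 0], [0.0061, -0.0019, 0, 4.9, 0], [0.0082, -0.0024, 0, 6.5, 0], [0.0102, -0.0029, 0, 8.1, 0], [0.0123, -0.0033, 0, 9.8, 0], [0.0144, -0.0036, 0, 11.4, 0], [0.0165, -0.0039, 0, 13.0, 0],
```

Request:
carry_out:
  series:
    - [0.0021,-0.0007,0,1.6,0]
    - [0.0041,-0.0014,0,3.2,0]
    - [0.0061,-0.0019,0,4.9,0]
    - [0.0082,-0.0024,0,6.5,0]
    - [0.0102,-0.0029,0,8.1,0]
    - [0.0123,-0.0033,0,9.8,0]
    - [0.0144,-0.0036,0,11.4,0]
    - [0.0165,-0.0039,0,12.8,0]
    - [0.0185,-0.0035,0,12.8,0]
    - [0.0204,-0.003,0,12.8,0]
    - [0.0224,-0.0026,0,12.8,0]
    - [0.0243,-0.0021,0,12.8,0]
    - [0.0263,-0.0017,0,12.8,0]

```text
t: 16.45
eef_pos: [556.2, 121.4, 233.7]
tcp_rot: [-3.142, 0.0, -0.25]
ft_force: [-0.7, 0.5, 0.3]
opening: 0.005
grip_force: 0.5
```

```bash
cat >> h.py <<'E'
def see(cx):
    p,d=env.read_camera('side');P=cloud('side',d);Q=tom(P[...,:2])
    w=(p.min(-1)>140)&(abs(Q[...,0]-cx)<42)&(abs(Q[...,1]-50)<30)
    for lo,hi in((36,45),(52,80)):
        k=w&(P[...,2]>lo)&(P[...,2]<hi);print(lo,k.sum(),np.percentile(Q[k],[5,50,95],axis=0).tolist() if k.any() else '')
    return p
E
python3 -c "
from h import *
s=now();see(10)
"
```

```text
t 16.45 z 233.7 tipz 43.7 meter [-14.686  50.089] yaw-meter deg 0.14 F meter [-0.806  0.263] 0.3044787006780041 open 0.00534280444150411
36 57 [[-16.9738323791268, 27.234221579201996], [13.050289070226773, 39.15944495176989], [37.60074821705738, 49.24539171323281]]
52 49 [[-1.1747498903063123, 39.981136165259585], [12.795415931867032, 43.36158716033611], [25.00733280035757, 53.854548710778886]]
```

Request:
carry_out:
  series:
    - [0.002,0,0,0,0]
    - [0.004,0,0,0,0]
    - [0.006,0,0,0,0]
    - [0.008,0,0,0,0]
    - [0.01,0,0,0,0]
    - [0.012,0,0,0,0]
    - [0.014,0,0,0,0]
    - [0.016,0,0,0,0]
    - [0.018,0,0,0,0]
    - [0.02,0,0,0,0]
    - [0.022,0,0,0,0]
    - [0.024,0,0,0,0]

```text
t: 18.0
eef_pos: [579.5, 115.5, 233.7]
tcp_rot: [-3.142, 0.0, -0.25]
ft_force: [-1.6, 0.3, 0.2]
opening: 0.006
grip_force: 0.5
```

```bash
python3 -c "
from h import *
s=now();see(36)
"
```

```text
t 18.00 z 233.7 tipz 43.7 meter [ 9.309 50.17 ] yaw-meter deg 0.14 F meter [-1.604 -0.12 ] 0.15846791173618 open 0.0061166756427256976
36 53 [[10.138817182032911, 29.373307406688166], [38.727256552579824, 39.916646469037296], [61.773933770952056, 53.38146518631743]]
52 44 [[22.604483032818745, 37.59192349952836], [36.978727988243776, 43.123891784710494], [48.26874588389936, 54.16262709710431]]
```

Request:
carry_out:
  series:
    - [0.0015,0,0,0,0]
    - [0.003,0,0,0,0]
    - [0.0045,0,0,0,0]
    - [0.006,0,0,0,0]
    - [0.0075,0,0,0,0]
    - [0.009,0,0,0,0]
    - [0.0105,0,0,0,0]
    - [0.012,0,0,0,0]
    - [0.0135,0,0,0,0]
    - [0.015,0,0,0,0]
    - [0.0165,0,0,0,0]
    - [0.018,0,0,0,0]
    - [0.0195,0,0,0,0]
    - [0.021,0,0,0,0]

```text
t: 19.8
eef_pos: [599.8, 110.3, 233.7]
tcp_rot: [-3.142, 0.0, -0.25]
ft_force: [-1.4, -0.2, -0.3]
opening: 0.005
grip_force: 0.5
```

Request:
carry_out:
  series:
    - [0.0015,0,0,0,0]
    - [0.003,0,0,0,0]
    - [0.0045,0,0,0,0]
    - [0.006,0,0,0,0]
    - [0.0075,0,0,0,0]
    - [0.009,0,0,0,0]
    - [0.0105,0,0,0,0]
    - [0.012,0,0,0,0]
    - [0.0135,0,0,0,0]
    - [0.015,0,0,0,0]
    - [0.0165,0,0,0,0]
    - [0.018,0,0,0,0]

```text
t: 21.3
eef_pos: [617.3, 105.9, 233.8]
tcp_rot: [-3.141, -0.0, -0.249]
ft_force: [-1.0, 0.0, 0.7]
opening: 0.006
grip_force: 0.5
```

```bash
python3 -c "
from h import *
s=now();see(74)
"
```

```text
t 21.30 z 233.8 tipz 43.8 meter [48.277 50.289] yaw-meter deg 0.14 F meter [-0.938 -0.212] 0.6708114892632163 open 0.005927688572844011
36 56 [[46.59183719483811, 26.421731242864283], [73.01647907706976, 39.58685860129998], [100.54400356672726, 51.63976732266957]]
52 44 [[63.21789274629551, 40.42813168437624], [75.13864656959572, 44.4008544218121], [86.48000882272441, 53.778388062269556]]
```

```bash
python3 -c "
from h import *
for n in('top','side'):
  a=np.load('/tmp/%s0.npz'%n);p,d=a['p'],a['d'];P=cloud(n,d);Q=tom(P[...,:2])
  k=(p.min(-1)>150)&(abs(Q[...,1]-50)<25)&(Q[...,0]>105)&(Q[...,0]<150)&(P[...,2]>14)&(P[...,2]<50)
  print(n,k.sum(),np.percentile(Q[k],[5,50,95],axis=0).tolist(),np.percentile(P[k][:,2],[5,50,95]))
"
```

```text
top 131 [[120.30485607056951, 28.12243116958478], [134.04954615689235, 49.93041596913132], [148.61696819819252, 71.55389518231749]] [30.099 36.404 43.546]
side 32 [[120.20355483436474, 30.97932738227455], [125.45301857746067, 49.91294890494921], [139.2288011855079, 69.0455537086117]] [23.813 30.758 34.075]
```

Request:
carry_out:
  series:
    - [0.0015,0,0,0,0]
    - [0.003,0,0,0,0]
    - [0.0045,0,0,0,0]
    - [0.006,0,0,0,0]
    - [0.007,0,0,0,0]
    - [0.008,0,0,0,0]
    - [0.008,0,0,0,0]

```text
t: 22.22
eef_pos: [625.0, 103.9, 233.7]
tcp_rot: [-3.141, -0.0, -0.25]
ft_force: [0.1, 0.6, -0.9]
opening: 0.005
grip_force: 0.0
```

Request:
carry_out:
  series:
    - [0.0005,0,0,0,0]
    - [0.001,0,0,0,0]
    - [0.0015,0,0,0,0]
    - [0.002,0,0,0,0]
    - [0.0025,0,0,0,0]
    - [0.003,0,0,0,0]

```text
t: 22.98
eef_pos: [627.9, 103.2, 233.7]
tcp_rot: [-3.141, -0.0, -0.25]
ft_force: [0.1, 0.2, 0.7]
opening: 0.003
grip_force: 0.5
```

Request:
carry_out:
  series:
    - [0.0004,0,0,0,0]
    - [0.0008,0,0,0,0]
    - [0.0012,0,0,0,0]

```text
t: 23.35
eef_pos: [629.0, 102.8, 233.7]
tcp_rot: [-3.142, 0.0, -0.25]
ft_force: [-1.0, 1.0, 0.5]
opening: 0.002
grip_force: 0.5
```

Request:
carry_out:
  series:
    - [0.0004,0,0,0,0]
    - [0.0008,0,0,0,0]
    - [0.001,0,0,0,0]

```text
t: 23.72
eef_pos: [630.0, 102.6, 233.7]
tcp_rot: [-3.141, -0.0, -0.25]
ft_force: [-1.7, -0.4, 0.9]
opening: -0.0
grip_force: 0.5
```

```bash
python3 -c "
from h import *
s=now();see(86)
"
```

```text
t 23.73 z 233.7 tipz 43.7 meter [61.412 50.291] yaw-meter deg 0.13 F meter [-1.595 -0.789] 0.8687714772314542 open -0.00010986975277246382
36 61 [[62.081367055644506, 26.60152676558183], [86.23014066506373, 40.34793276190804], [113.95221110033289, 52.84951197000483]]
52 47 [[73.58804430967488, 39.03530150546548], [88.31711334133578, 44.09077186655655], [102.42413365029417, 52.82043339528407]]
```

Request:
carry_out:
  series:
    - [0.0004,0,0,0,0]
    - [0.0008,0,0,0,0]
    - [0.001,0,0,0,0]

```text
t: 24.15
eef_pos: [630.9, 102.4, 233.7]
tcp_rot: [-3.141, 0.0, -0.25]
ft_force: [-2.0, 0.9, 1.2]
opening: 0.006
grip_force: 0.5
```

Request:
carry_out:
  series:
    - [0.0004,0,0,0,0]
    - [0.0008,0,0,0,0]
    - [0.001,0,0,0,0]

```text
t: 24.52
eef_pos: [631.9, 102.1, 233.7]
tcp_rot: [-3.142, 0.0, -0.25]
ft_force: [-0.6, 0.4, 0.3]
opening: 0.001
grip_force: 0.6
```

Request:
carry_out:
  series:
    - [0.0004,0,0,0,0]
    - [0.0008,0,0,0,0]
    - [0.001,0,0,0,0]

```text
t: 24.9
eef_pos: [632.4, 102.0, 233.7]
tcp_rot: [3.141, 0.002, -0.249]
ft_force: [-7.4, 1.2, 4.9]
opening: 0.001
grip_force: 3.5
```

Firm contact, 7.4 N. I hold briefly so the press registers.

Request:
carry_out:
  series:
    - [0,0,0,0,0]
    - [0.0001,0,0,0,0]
    - [0.0001,0,0,0,0]

```text
t: 25.28
eef_pos: [632.4, 102.0, 233.8]
tcp_rot: [3.141, 0.002, -0.249]
ft_force: [-7.6, 1.6, 5.7]
opening: 0.002
grip_force: 3.5
```

```bash
python3 -c "
from h import *
s=now();see(90)
"
```

```text
t 25.27 z 233.8 tipz 43.8 meter [63.914 50.359] yaw-meter deg 0.14 F meter [-7.729 -0.325] 5.747098960398313 open 0.0020053878832587096
36 57 [[59.795742309628665, 28.078737174537288], [88.30754987646304, 40.879235429646606], [114.3830956398775, 52.420571122646535]]
52 43 [[78.55314252913912, 39.63629055594316], [89.32948703955906, 43.04388911663074], [102.59393443455599, 52.837709935953406]]
```

Home at x≈89, which agrees with the stop seen at about 121. I back off, lift and go over beyond the gate tab.

Request:
carry_out:
  series:
    - [-0.003,0,0,0,0]
    - [-0.006,0,0,0,0]
    - [-0.006,0,-0.02,0,0]
    - [-0.006,0,-0.045,0,0]
    - [-0.013,-0.05,-0.045,0,0]
    - [-0.013,-0.1,-0.045,0,0]
    - [-0.013,-0.14,-0.045,0,0]
    - [-0.013,-0.14,-0.045,0,0]
    - [-0.013,-0.14,-0.045,0,0]

```text
t: 26.45
eef_pos: [654.7, 240.3, 278.5]
tcp_rot: [3.141, 0.0, -0.249]
ft_force: [0.3, -0.1, -0.0]
opening: 0.006
grip_force: 0.0
```

```bash
python3 -c "
from h import *
s=now();p=see(89)
P=cloud('side',env.read_camera('side')[1]);Q=tom(P[...,:2])
g=(abs(Q[...,0]-51)<12)&(Q[...,1]>90)&(Q[...,1]<185)&(P[...,2]>50)&(P[...,2]<75)&(p.min(-1)>120);print('tab',g.sum(),np.percentile(Q[g],[5,50,95],axis=0).tolist() if g.any() else 0)
x0,y0=200,120
cv2.imwrite('pics/side4.png',cv2.resize(p[y0:y0+120,x0:x0+160,::-1],None,fx=5,fy=5,interpolation=cv2.INTER_CUBIC))
"
```

```text
t 26.45 z 278.5 tipz 88.5 meter [ 51.05  189.834] yaw-meter deg 0.15 F meter [0.337 0.029] -0.03556826893246999 open 0.005654801049959852
36 63 [[61.889134637193244, 27.593957182924022], [84.05787437774329, 41.73590417332717], [115.28023460174398, 62.902318571913746]]
52 52 [[74.10418233080249, 38.87729563921406], [86.89891813481805, 43.82357835733455], [102.02621565308188, 53.206283509101965]]
tab 20 [[42.71818245668741, 147.39936320105627], [48.98965641695585, 151.85778268567685], [54.6931177704734, 164.42267685307021]]
```

View pics/side4.png

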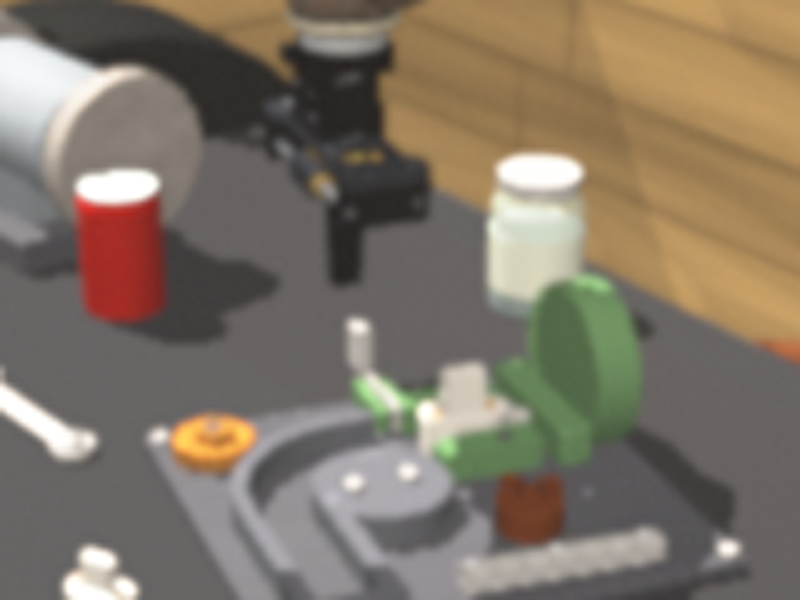

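The housing's fin is at (465,385), upright in the pocket. The gate tab is at (358,345) and the finger is beyond it at (345,250). I descend and push towards -y.

Request:
carry_out:
  series:
    - [0,0,0.02,0,0]
    - [0,0,0.04,0,0]
    - [0,0,0.045,0,0]
    - [0,0,0.045,0,0]
    - [0,0.004,0.045,0,0]
    - [0,0.008,0.045,0,0]
    - [0,0.011,0.045,0,0]
    - [0,0.014,0.045,0,0]
    - [0,0.017,0.045,0,0]
    - [0,0.02,0.045,0,0]
    - [0,0.023,0.045,0,0]
    - [0,0.026,0.045,0,0]

```text
t: 28.05
eef_pos: [648.5, 215.4, 233.8]
tcp_rot: [-3.141, -0.0, -0.25]
ft_force: [0.1, 0.5, 1.0]
opening: 0.004
grip_force: 0.9
```

Request:
carry_out:
  series:
    - [0,0.0025,0,0,0]
    - [0,0.005,0,0,0]
    - [0,0.0075,0,0,0]
    - [0,0.01,0,0,0]
    - [0,0.0125,0,0,0]
    - [0,0.015,0,0,0]
    - [0,0.0175,0,0,0]
    - [0,0.02,0,0,0]
    - [0,0.0225,0,0,0]
    - [0,0.025,0,0,0]

```text
t: 29.3
eef_pos: [642.3, 191.1, 233.8]
tcp_rot: [-3.141, -0.0, -0.25]
ft_force: [0.4, 2.0, 1.2]
opening: 0.005
grip_force: 0.8
```

```bash
cat >> h.py <<'E'
def tab():
    p,d=env.read_camera('side');P=cloud('side',d);Q=tom(P[...,:2])
    g=(abs(Q[...,0]-51)<12)&(Q[...,1]>85)&(Q[...,1]<185)&(P[...,2]>50)&(P[...,2]<75)&(p.min(-1)>120);print('tab',g.sum(),np.percentile(Q[g],[5,50,95],axis=0).tolist() if g.any() else 0)
E
python3 -c "
from h import *
now();tab()"
```

```text
t 29.30 z 233.8 tipz 43.8 meter [ 51.26  139.115] yaw-meter deg 0.14 F meter [-0.065  2.037] 1.2146285917190829 open 0.00450365441452456
tab 23 [[42.85431202402955, 110.49406416740813], [48.85007212181467, 116.66625783644942], [56.561172639623194, 125.05431800307576]]
```

Request:
carry_out:
  series:
    - [0,0.002,0,0,0]
    - [0,0.004,0,0,0]
    - [0,0.006,0,0,0]
    - [0,0.008,0,0,0]
    - [0,0.01,0,0,0]
    - [0,0.011,0,0,0]

```text
t: 30.1
eef_pos: [639.6, 180.5, 233.7]
tcp_rot: [-3.142, 0.0, -0.25]
ft_force: [-0.5, 1.8, 0.8]
opening: 0.001
grip_force: 0.8
```

```bash
python3 -c "
from h import *
now();tab()"
```

```text
t 30.10 z 233.7 tipz 43.7 meter [ 51.285 128.134] yaw-meter deg 0.13 F meter [-0.977  1.624] 0.7892302108897674 open 0.0010435616548843665
tab 23 [[43.13351650986155, 98.27031734150832], [48.33700023530266, 104.41706785375344], [55.98775036937036, 114.55058164715886]]
```

Request:
carry_out:
  series:
    - [0,0.0007,0,0,0]
    - [0,0.0014,0,0,0]
    - [0,0.002,0,0,0]
    - [0,0.002,0,0,0]

```text
t: 30.65
eef_pos: [639.1, 178.7, 233.7]
tcp_rot: [-3.142, 0.0, -0.25]
ft_force: [-0.3, 1.4, 0.5]
opening: 0.005
grip_force: 0.6
```

Request:
carry_out:
  series:
    - [0,0.0005,0,0,0]
    - [0,0.001,0,0,0]
    - [0,0.0015,0,0,0]
    - [0,0.0015,0,0,0]

```text
t: 31.15
eef_pos: [638.7, 177.2, 233.7]
tcp_rot: [-3.142, 0.0, -0.25]
ft_force: [-0.2, 1.5, 0.1]
opening: 0.006
grip_force: 0.6
```

Request:
carry_out:
  series:
    - [0,0.0005,0,0,0]
    - [0,0.001,0,0,0]
    - [0,0.0015,0,0,0]
    - [0,0.0015,0,0,0]

```text
t: 31.65
eef_pos: [638.4, 175.7, 233.8]
tcp_rot: [-3.142, 0.0, -0.25]
ft_force: [0.7, 1.2, 0.7]
opening: -0.001
grip_force: 0.6
```

Request:
carry_out:
  series:
    - [0,0.0005,0,0,0]
    - [0,0.001,0,0,0]
    - [0,0.0015,0,0,0]
    - [0,0.0015,0,0,0]

```text
t: 32.15
eef_pos: [638.0, 174.3, 233.7]
tcp_rot: [-3.142, 0.0, -0.25]
ft_force: [0.1, 1.3, 1.0]
opening: 0.007
grip_force: 0.6
```

```bash
python3 -c "
from h import *
now();tab()"
```

```text
t 32.15 z 233.7 tipz 43.7 meter [ 51.318 121.722] yaw-meter deg 0.13 F meter [-0.274  1.268] 0.9616150932312739 open 0.007109544813658416
tab 21 [[43.11496914496291, 91.5049262911104], [49.12009010542518, 96.9514613999941], [54.77273678986235, 107.20961069792249]]
```

Request:
carry_out:
  series:
    - [0,0.0005,0,0,0]
    - [0,0.001,0,0,0]
    - [0,0.0015,0,0,0]
    - [0,0.0015,0,0,0]

```text
t: 32.7
eef_pos: [637.6, 172.9, 233.7]
tcp_rot: [-3.141, -0.0, -0.25]
ft_force: [0.5, 1.6, 0.4]
opening: 0.009
grip_force: 0.8
```

Request:
carry_out:
  series:
    - [0,0.0005,0,0,0]
    - [0,0.001,0,0,0]
    - [0,0.0015,0,0,0]
    - [0,0.0015,0,0,0]

```text
t: 33.2
eef_pos: [637.4, 172.3, 233.8]
tcp_rot: [-3.14, -0.001, -0.25]
ft_force: [0.7, 10.9, -1.5]
opening: 0.0
grip_force: 4.8
```

The end stop is felt at 11 N. The tab has travelled about 57 mm, so the gate is shut. I back off, rise and check.

Request:
carry_out:
  series:
    - [0,-0.003,0,0,0]
    - [0,-0.015,0,0,0]
    - [0,-0.02,0,0,0]
    - [0,-0.02,-0.03,0,0]
    - [0,-0.02,-0.08,0,0]
    - [0,-0.12,-0.12,0,0]
    - [0,-0.12,-0.12,0,0]
    - [0,-0.12,-0.12,0,0]

```text
t: 34.2
eef_pos: [666.8, 290.6, 354.9]
tcp_rot: [-3.14, -0.002, -0.246]
ft_force: [-0.5, -0.4, -0.4]
opening: 0.006
grip_force: 0.0
```

```bash
python3 -c "
from h import *
s=now();p=see(89);tab()
x0,y0=210,150
t,d=env.read_camera('top');P=cloud('top',d);Q=tom(P[...,:2])
g=(abs(Q[...,0]-51)<12)&(Q[...,1]>85)&(Q[...,1]<185)&(P[...,2]>55)&(P[...,2]<75);print('top tab',g.sum(),Q[g].mean(0) if g.any() else 0)
cv2.imwrite('pics/side5.png',cv2.resize(p[y0:y0+100,x0:x0+130,::-1],None,fx=6,fy=6,interpolation=cv2.INTER_CUBIC))
"
```

```text
t 34.20 z 354.9 tipz 164.9 meter [ 50.206 241.497] yaw-meter deg 0.31 F meter [-0.358 -0.551] -0.35393697336603197 open 0.005538303206282454
36 65 [[61.682340553615525, 29.611619046990636], [81.84276136442382, 41.05861686450136], [115.31295758068026, 63.01414713018383]]
52 54 [[73.47516431600516, 38.105184644399735], [87.07621188284733, 44.19497629119516], [101.6176090459441, 52.98485462351162]]
tab 18 [[43.26112630516346, 94.04874010717651], [48.76268347566957, 98.07353227931445], [54.20537766515464, 107.03255296139534]]
top tab 33 [ 49.501 105.052]
```

View pics/side5.png

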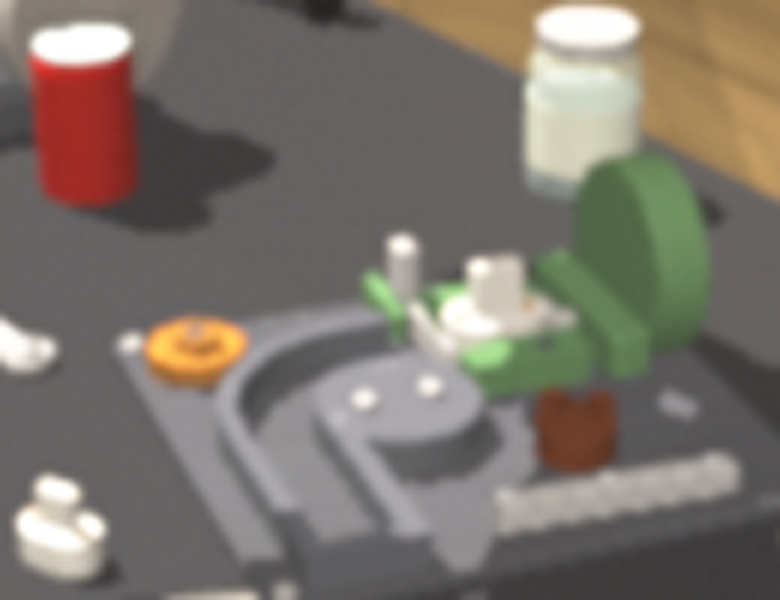

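The gate is shut: the top view puts the tab at y=105.05, and the gate bar runs across behind the housing at (435,335). The housing sits flat in the pocket, with its fin at (497,285). The arm is clear of both, so I hand in.

```bash
python3 -c "
from cell import env
print(env.job_done())"
```

```text
the job is handed in; nothing more can be done
None
```

The job is handed in at about 34 s: the housing was pushed home with about 7.7 N against the stop, the gate is shut (tab measured at y = 105 mm), and the fingers are clear of both. The hand-in call returned no verdict.

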